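Slide the tape roll into its bay and shut the gate

TASK

Put the roll of linen tape away without picking it up: with the fingertips push it, flat on the bench, into the empty wooden bay that stands open in front of it, then push that bay's gate fully shut behind it. Do not lift or tip the tape, and leave the beeswax cake and the bobbin where they are.

Things in the scene. Friction and masses are not known exactly. Their poses are not given: they have to be found in the camera images.
- linen_tape: Roll of tan tape lying flat, loose, a ring of 66 mm outer diameter, 19 mm high, 60 g. Origin: centre of its underside, on the bench (z = 0). It starts lying 50 to 130 mm in front of the mouth of the open bay and slides easily.
- bay: The empty wooden bay, fixed to the bench, left or right of the full one: side walls and back wall 10 mm thick, 50 mm high, no roof, no floor (things slide in along the bench). Inside 100 mm wide (y -50 to +50) and 100 mm deep (x 0 to 100). Origin: at bench level, middle of the mouth; x points into the bay, y to its left seen from the robot, z up. Turned by up to 17 degrees.
- gate (a joint): Upright hinge of the empty bay's gate, rad: 0 is fully shut across the mouth, against a stop; grows as the free end swings out towards the robot, to 1.95; 1.57 is square to the mouth. Starts at 1.4 to 1.85. Light friction (0.03 N m) keeps it where it is left; no latch, no spring.
- gate_hinge (a point): Point on the hinge axis, 26 mm above the bench, at x -6, y +55 mm in the bay's frame. The gate is a board 10 mm thick (centred on the axis), reaching 113 mm from the axis, 3 to 49 mm above the bench. At joint value q its free end lies from the axis along (-sin q, -cos q) in the bay's x, y; its outer face, to be pushed, looks along (-cos q, +sin q).
- gate_edge (a point): Middle of the gate's free end, 113 mm from the hinge axis, 26 mm above the bench; moves with the gate.
- full_bay: The second wooden bay, like the first and fixed, but with a white spool of thread standing in it (44 mm wide, 60 mm high) and its gate shut (this gate does not move). Origin and axes as for the first bay. Not to be used.
- beeswax: Round cake of beeswax, 38 mm across, 12 mm high, loose, lying in front of the bay with the spool; origin at the centre of its underside. To be left alone.
- bobbin: Small sewing machine bobbin, 21 mm across, 12 mm high, loose, standing flat in front of the bay with the spool; origin at the centre of its underside. To be left alone.
Mind the look-alikes: they are no part of the job. What is shaped like the bay but pink is not meant.

How it is judged (in metres and radians):
On the way, in this order (a step that is already met when the one before it is completed fails the run):
1. the tape has been pushed into the bay, its middle at least 20 mm past the mouth (x of linen_tape in the frame of bay above 0.02 m and y of linen_tape in the frame of bay between -0.03 and 0.03 m), for 0.1 s.
2. the gate is shut (value of joint gate below 0.06 rad), for 0.2 s.
At the end, for the whole second after the job is handed in: The tape lies flat and at rest on the bench inside the formerly empty bay (its middle 28 to 75 mm past the mouth and within 25 mm of the bay's middle line) and the gate is shut (within 0.06 rad) (x of linen_tape in the frame of bay between 0.028 and 0.075 m and y of linen_tape in the frame of bay between -0.025 and 0.025 m and height (world z) of linen_tape below 0.006 m and angle between linen_tape's own z axis and vertical below 0.1 rad and linear speed of linen_tape below 0.02 m/s and value of joint gate below 0.06 rad); the robot touches nothing.
It fails at once if the tape is lifted more than 10 mm off the bench (height (world z) of linen_tape above 0.01 m).
It fails at once if the tape is tipped by more than 0.3 rad (angle between linen_tape's own z axis and vertical above 0.3 rad).
It fails at once if the beeswax is moved by more than 20 mm (distance of beeswax from where it was at the start of the episode above 0.02 m).
It fails at once if the bobbin is moved by more than 20 mm (distance of bobbin from where it was at the start of the episode above 0.02 m).
It also fails if it takes over 54 s, if anything falls off the work surface, if the arm or the gripper's body presses on something with over 40 N, if the wrist force passes 120 N, or if a joint passes its speed limit or range.

ROBOT

A 7-joint arm with a two-finger parallel gripper is mounted at the origin on the work surface; the furniture and walls round the work are solid. World frame = base frame: x ahead of the robot, y to its left, z up, the work surface at z = 0. Lengths are in m, angles in degrees, forces in N, time in s.
With the tool pointing down it reaches from about 0.425 to 0.95 m from the base axis. Payload 16.7 kg.
Tool frame: the origin (TCP) lies on the centre line of the jaws, within the pads' length; the fingertips stand 8 mm ahead of it and the grasp point (between the pads) lies 11 mm behind it; z points along the fingers, y is the direction in which the jaws open and shut (so a half turn about z gives the same grasp; the last joint's range is limited). The gripper opens to 94 mm and grips with 3 to 60 N. Pads are 16 mm wide; open, the fingers measure 119 mm over their backs; the gripper's body (75 mm by 177 mm) begins 78 mm behind the grasp point.
Start: joints at [61.793, 24.414, 4.234, 92.017, -1.954, 63.644, -3.845], TCP at [0.227, -0.636, 0.213] pointing down, gripper open.
Joint ranges: [-163.25, 163.25], [-28.42, 122.38], [-70.27, 78.77], [12.13, 141.07], [-58.53, 238.53], [9.26, 117.41], [-156.51, 156.51]. Speed limits (degrees/s): [108.29, 108.29, 136.94, 136.94, 172.46, 172.46, 172.46].

INTERFACE

Orientations are given as [roll, pitch, yaw] about the fixed x, y, z axes, in that order (R = Rz(yaw) Ry(pitch) Rx(roll)).
In Python, from bench import readout, viewer, job gives the robot as it stands.
- The arm moves only by the tool carry_out, never from a script. Its argument "rows" is a list of rows, each a list of 7 numbers: the shift along the tool's x, y, z in units of 60 mm (1.0 is 60 mm), then the turn, a rotation vector about the tool's x, y, z in units of 5 degrees (1.0 is 5 degrees), then the opening, from 0 (shut) to 1 (fully open). A call has 1 to 20 rows; each row is the pose to reach, as a shift and turn from the pose measured when the call began, along the tool's axes at that moment; what a row does not reach only later rows make up. A row lasts 1/8 s, in which the tool goes at most 62.5 mm and 10.7 degrees, less where a joint would pass 70% of its speed; a pose out of reach is approached as far as the arm can. A call with a gripper value outside its range is refused whole. The fingers move at their own pace and stop on an object; "force" is the grip in N (left out, the last holds). Time passes only in rows, so rows that repeat a pose let the fingers close. It gives the time, the measured TCP pose, the force and the opening at its end, in the units of the state.
- readout.get_state(): the state, without advancing time (a new reading comes with each control period).
- viewer.capture(name): name is "scene" or "side" or "wrist"; returns the picture (384x512x3 uint8, red, green, blue); there is no depth.
- viewer.camera_params(name): a dict with "mtx" (3x3 intrinsics, pixels), "view" (4x4, takes a point from world to camera coordinates); the wrist camera has in their place "T_tool_cam" (4x4, takes a point from camera to tool coordinates, whose origin is the TCP and whose axes are the flange's). Camera axes: x right, y up, looking along -z (the intrinsics and any distortion apply to the point x, -y, -z); pixel columns grow to the right and rows downward; lengths in m; the calibration is good to about 2 mm. The wrist camera is an equidistant fisheye: a pixel r from the principal point sees the ray r / f radians off the axis. A picture is of the moment at which its call begins: read the wrist's pose just before it. camera_params takes no time and is no camera call.
- job.job_done(): hands the job in, once; it reports no verdict.
The state is a dict: "t": time; "joint_positions": joint angles; "joint_vel": joint speeds; "tau": joint torques, N m; "eef_pos": TCP position; "ee_rot": TCP orientation; "ft_force": force on the tool from outside, world axes, zero at the start; "torque": the same for the moment, N m; "width": finger opening in m.
Only numpy, scipy, OpenCV 4.12 (cv2) and the standard library are available. Lean on these libraries where they do the work, as an engineer would, in place of code of your own. Each camera call takes 0.05 s, during which the arm holds its last target.

## Working session

There is one attempt and no reset: what is moved stays moved. The work goes in short steps, Python scripts to look and compute and a tool call to move; the robot and the scene stay as the last step left them, time stands still between calls to the robot, and variables do not carry over. Pictures are saved under pics/ and viewed, and the job is handed in when it is done.

Besides the shell and the picture viewer there is one more tool, called after "Request:" as name(argument=value, ...) on one line, values as JSON. carry_out: Moves the arm, as the interface text tells. Its arguments: {"type":"object","properties":{"rows":{"type":"array","items":{"type":"array","items":{"type":"number"}}},"force":{"type":"number"}},"required":["rows"]}

```bash
mkdir -p pics; python3 - <<'E'
from bench import readout, viewer, job
import cv2
print(readout.get_state())
for n in ["scene","side","wrist"]:
    print(n,viewer.camera_params(n))
    cv2.imwrite(f"pics/{n}0.png",viewer.capture(n)[:,:,::-1])
E
```

```text
{'t': 0.0, 'joint_positions': array([61.79227076, 24.4506484 ,  4.23014281, 92.05075125, -1.95242475,
       63.6425517 , -3.84417397]), 'joint_vel': array([-0.00563277, -0.08525328,  0.08527675,  0.03432845, -0.05521154,
       -0.01442925,  0.04129218]), 'tau': array([-1.75014588e-04, -9.35783529e+01,  3.66660073e+00, -4.54171443e+01,
       -4.87706345e-02,  2.01624847e-02,  5.91825213e-06]), 'eef_pos': array([ 0.22673579, -0.63534306,  0.21277485]), 'ee_rot': array([-1.79928418e+02,  6.09115343e-03,  1.96423039e+01]), 'ft_force': array([-0.01831027, -0.0604182 , -0.32633102]), 'torque': array([-0.00023787,  0.00010192, -0.00645669]), 'width': 0.09425736306692485}
scene {'mtx': array([[476.05776591,   0.        , 259.46367872],
       [  0.        , 476.05776591, 192.02719459],
       [  0.        ,   0.        ,   1.        ]]), 'view': array([[ 0.86807251, -0.496049  , -0.01963446, -0.40066612],
       [ 0.24279207,  0.38971709,  0.88835387, -0.16201136],
       [-0.43301516, -0.77592266,  0.45873946, -1.11163142],
       [ 0.        ,  0.        ,  0.        ,  1.        ]])}
s
[... 341 characters left out ...]
2],
       [-2.39637219e-02, -7.82047497e-01,  6.22757941e-01,
        -8.80109014e-01],
       [ 0.00000000e+00,  0.00000000e+00,  0.00000000e+00,
         1.00000000e+00]])}
wrist {'mtx': array([[297.31863964,   0.        , 253.65846777],
       [  0.        , 297.31863964, 191.36949083],
       [  0.        ,   0.        ,   1.        ]]), 'T_tool_cam': array([[-8.51362412e-05,  9.57080571e-01,  2.89821967e-01,
         8.47453167e-02],
       [ 9.99999577e-01,  3.46792244e-04, -8.51460350e-04,
        -1.09092977e-03],
       [-9.15424168e-04,  2.89821773e-01, -9.57080196e-01,
        -1.70054131e-01],
       [ 0.00000000e+00,  0.00000000e+00,  0.00000000e+00,
         1.00000000e+00]])}
```

View pics/scene0.png

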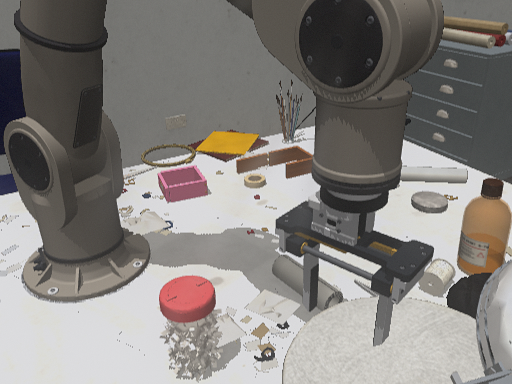

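View pics/side0.png

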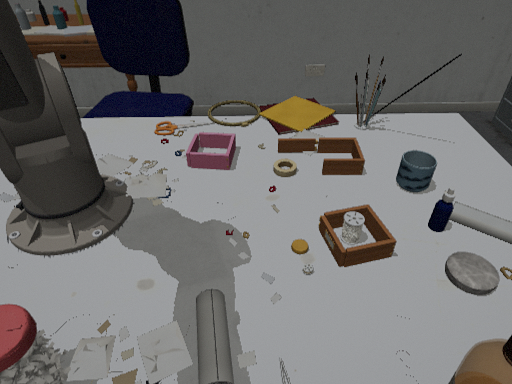

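View pics/wrist0.png

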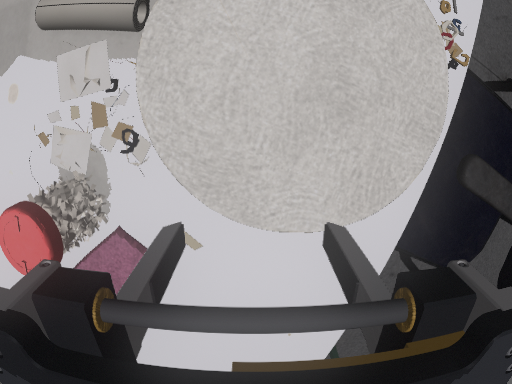

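```bash
python3 - <<'E'
import cv2
a=cv2.imread("pics/side0.png")[125:265,260:400]
cv2.imwrite("pics/c1.png",cv2.resize(a[0:70,0:120],None,fx=6.5,fy=6.5,interpolation=cv2.INTER_CUBIC))
b=cv2.imread("pics/scene0.png")[135:195,220:330]
cv2.imwrite("pics/c2.png",cv2.resize(b,None,fx=7,fy=7,interpolation=cv2.INTER_CUBIC))
E
```

```text
(no output)
```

View pics/c1.png

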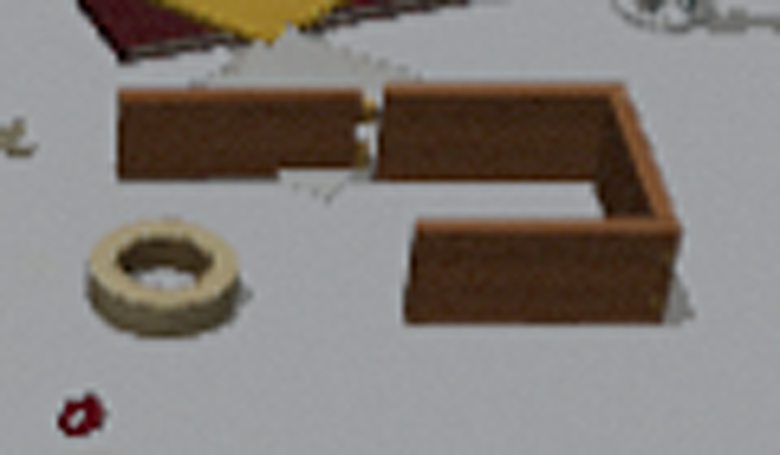

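View pics/c2.png

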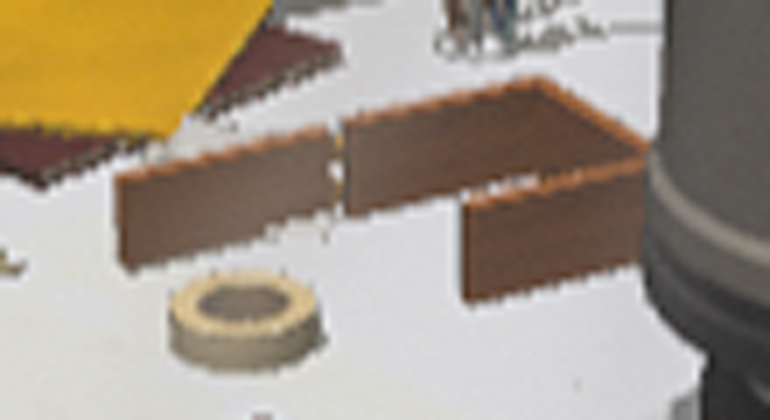

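```bash
cat > h.py <<'E'
import numpy as np, cv2
from bench import viewer
P={n:viewer.camera_params(n) for n in ("scene","side")}
def proj(n,X):
    p=P[n]; c=p["view"]@np.r_[X,1]; k=p["mtx"]
    return np.array([k[0,0]*c[0]/-c[2]+k[0,2], k[1,1]*-c[1]/-c[2]+k[1,2]])
def onz(n,uv,z):
    p=P[n];k=p["mtx"];R=p["view"][:3,:3];t=p["view"][:3,3]
    d=R.T@np.array([(uv[0]-k[0,2])/k[0,0],-(uv[1]-k[1,2])/k[1,1],-1]);o=-R.T@t
    return o+d*(z-o[2])/d[2]
s=lambda x,y:((x+.5)/6.5-.5+260,(y+.5)/6.5-.5+125)
c=lambda x,y:((x+.5)/7-.5+220,(y+.5)/7-.5+135)
def w(p,b):
    x,y,a=p;return np.array([x+np.cos(a)*b[0]-np.sin(a)*b[1],y+np.sin(a)*b[0]+np.cos(a)*b[1],b[2]])
E
python3 - <<'E'
from h import *
from scipy.optimize import least_squares
obs=[("side",s(405,323),(0,-.06,0)),("side",s(417,222),(0,-.06,.05)),("side",s(665,322),(.11,-.06,0)),("side",s(680,230),(.11,-.06,.05)),
("side",s(377,180),(0,.05,0)),("side",s(385,100),(0,.05,.05)),("side",s(622,84),(.11,.06,.05)),
("scene",c(467,302),(0,-.06,0)),("scene",c(463,205),(0,-.06,.05)),("scene",c(345,217),(0,.05,0)),("scene",c(343,124),(0,.05,.05)),("scene",c(540,77),(.11,.06,.05))]
for n,u,b in obs: print(n,b,onz(n,u,b[2]).round(4))
f=lambda p:np.concatenate([proj(n,w(p,b))-u for n,u,b in obs])
r=least_squares(f,[.6,-.1,0],loss='soft_l1');print(r.x,np.degrees(r.x[2]));print(f(r.x).reshape(-1,2).round(1))
print("tape",onz("side",s(165,264),.019),onz("scene",c(247,301),.019))
h=w(r.x,(-.006,.055,0))
for n,u,z in (("side",s(118,180),.003),("side",s(118,92),.049),("scene",c(127,270),.003),("scene",c(117,178),.049)):
    e=onz(n,u,z)-h; a=np.arctan2(e[1],e[0])-r.x[2]; print("edge",e[:2]+h[:2],np.hypot(*e[:2]), "q",np.arctan2(-np.cos(a),-np.sin(a)), np.arctan2(-np.cos(a),-np.sin(a)))
    print("  q=", np.arctan2(-np.cos(a),-np.sin(a)))
    print("  q true", np.arctan2(-np.cos(a)*1, -np.sin(a)))
print("hinge",h)
for n,u in (("side",(300,246)),("side",(308,268))): print(onz(n,u,.006))
E
```

```text
side (0, -0.06, 0) [0.6307 0.131  0.    ]
side (0, -0.06, 0.05) [0.6307 0.1332 0.05  ]
side (0.11, -0.06, 0) [0.7412 0.1283 0.    ]
side (0.11, -0.06, 0.05) [0.7375 0.1241 0.05  ]
side (0, 0.05, 0) [0.636  0.2421 0.    ]
side (0, 0.05, 0.05) [0.6328 0.23   0.05  ]
side (0.11, 0.06, 0.05) [0.7412 0.2405 0.05  ]
scene (0, -0.06, 0) [0.6354 0.1349 0.    ]
scene (0, -0.06, 0.05) [0.6306 0.1311 0.05  ]
scene (0, 0.05, 0) [0.6367 0.2438 0.    ]
scene (0, 0.05, 0.05) [0.6333 0.2388 0.05  ]
scene (0.11, 0.06, 0.05) [0.7428 0.2385 0.05  ]
[ 0.63261347  0.19009375 -0.0420017 ] -2.40652000917025
[[-0.2  0.2]
 [-0.1  0.6]
 [-0.2  0.6]
 [ 0.8 -0.3]
 [-0.3  0.4]
 [ 0.1 -1.8]
 [ 0.9 -0.9]
 [-0.6  1. ]
 [ 0.   0.1]
 [ 0.1  0.5]
 [ 0.2 -0.2]
 [-0.6 -0.8]]
tape [0.5294914  0.15048526 0.019     ] [0.53339592 0.15330219 0.019     ]
edge [0.51615515 0.24106872] 0.11285227272499568 q 1.4913168721803265 1.4913168721803265
  q= 1.4913168721803265
  q true 1.4913168721803265
edge [0.51484249 0.24211167] 0.11413015360056224 q 1.5008797388604571 1.5008797388604571
  q= 1.5008797388604571
  q true 1.5008797388604571
edge [0.51894844 0.24044689] 0.11008663486972452 q 1.484721517890359 1.484721517890359
  q= 1.484721517890359
  q true 1.484721517890359
edge [0.51639384 0.24124088] 0.11260741571410592 q 1.4927651622934808 1.4927651622934808
  q= 1.4927651622934808
  q true 1.4927651622934808
hinge [0.62892818 0.24529718 0.        ]
[ 0.53859203 -0.13621393  0.006     ]
[ 0.54790851 -0.19634271  0.006     ]
```

Request:
carry_out(rows=[[0.85,-0.42,0,0,0,0,0.43],[1.7,-0.85,0,0,0,0,0.43],[2.55,-1.27,0,0,0,0,0.43],[3.4,-1.7,0,0,0,0,0.43],[4.25,-2.1,0,0,0,0,0.43],[5.1,-2.55,0,0,0,0,0.43],[5.95,-2.97,0,0,0,0,0.43],[6.8,-3.4,0,0,0,0,0.43],[7.0,-4.2,0,0,0,0,0.43],[7.1,-5.1,0.1,0,0,0,0.43],[7.25,-6.0,0.2,0,0,0,0.43],[7.4,-6.9,0.3,0,0,0,0.43],[7.55,-7.8,0.4,0,0,0,0.43],[7.7,-8.7,0.5,0,0,0,0.43],[7.9,-9.6,0.5,0,0,0,0.43],[8.0,-10.2,0.5,0,0,0,0.43],[8.1,-10.65,0.5,0,0,0,0.43],[8.1,-10.65,0.5,0,0,0,0.43],[8.1,-10.65,0.5,0,0,0,0.43],[8.1,-10.65,0.5,0,0,0,0.43]])

```text
t: 2.65
eef_pos: [0.4698, 0.1287, 0.1834]
ee_rot: [-180.0, 0.0, 19.6]
ft_force: [0.1, -0.3, 0.8]
width: 0.0401
```

```bash
python3 - <<'E'
from bench import readout, viewer
import cv2
s=readout.get_state();print(s['eef_pos'],s['ee_rot'],s['joint_positions'].round(1))
cv2.imwrite("pics/w1.png",viewer.capture("wrist")[:,:,::-1])
cv2.imwrite("pics/s1.png",viewer.capture("side")[:,:,::-1])
E
```

```text
[0.46983947 0.12873408 0.18344362] [-1.79956184e+02  1.89999816e-02  1.95530966e+01] [ -3.1  10.  -21.8 116.3   4.5  54.5 -97.7]
```

View pics/w1.png

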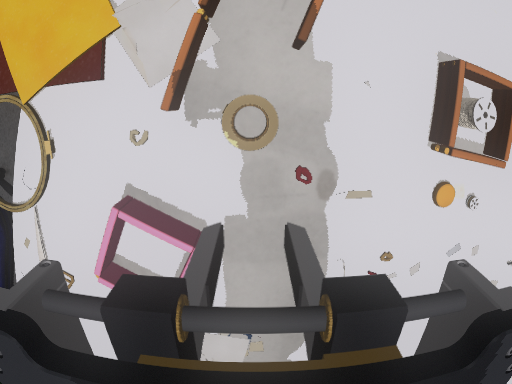

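View pics/s1.png

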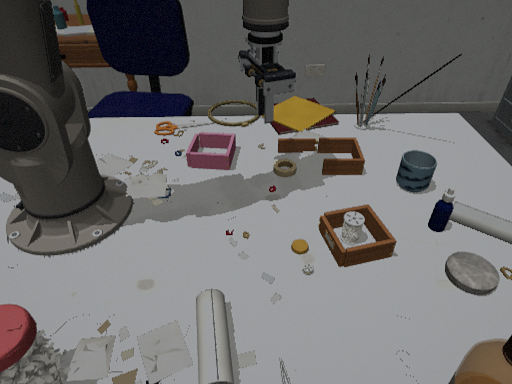

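```bash
cat >> h.py <<'E'
from scipy.spatial.transform import Rotation as Ro
def wr(uv,z,pos,rpy):
    p=viewer.camera_params("wrist");k=p["mtx"];T=p["T_tool_cam"]
    x=(uv[0]-k[0,2])/k[0,0];y=(uv[1]-k[1,2])/k[1,1];r=np.hypot(x,y)
    d=np.array([np.sin(r)*x/r,-np.sin(r)*y/r,-np.cos(r)])
    R=Ro.from_euler('xyz',rpy,degrees=True).as_matrix()
    d=R@T[:3,:3]@d;o=R@T[:3,3]+pos
    return o+d*(z-o[2])/d[2]
E
python3 - <<'E'
from h import *
pos=np.array([0.46983947,0.12873408,0.18344362]);rpy=[-179.956,.019,19.553]
for nm,uv,z in (("tape",(250,122),.019),("pinkR top",(202,245),.04),("pinkR",(202,245),.05),("pink far",(124,200),.04),("gate edge bot",(164,108),.003),("beeswax",(445,195),.012)):
    print(nm,wr(uv,z,pos,rpy).round(4))
for u in ((189,165),(231,167),(237,136),(194,134)): print(onz("side",u,0 if u[1]>150 else .04))
E
```

```text
tape [0.5288 0.155  0.019 ]
pinkR top [0.3763 0.1618 0.04  ]
pinkR [0.3819 0.1617 0.05  ]
pink far [0.3982 0.2678 0.04  ]
gate edge bot [0.5117 0.2586 0.003 ]
beeswax [ 0.5368 -0.1318  0.012 ]
[0.25879245 0.18690115 0.        ]
[0.37897923 0.17335189 0.        ]
[0.39550956 0.2766737  0.04      ]
[0.26568991 0.29243855 0.04      ]
```

```bash
cat >> h.py <<'E'
from bench import readout
BAY=(0.6326,0.1901,-0.0420)
def rows(wps):
    st=readout.get_state();p0=np.array(st['eef_pos']);R0=Ro.from_euler('xyz',st['ee_rot'],degrees=True)
    for x,y,z,yaw in wps:
        d=R0.inv().apply(np.array([x,y,z])-p0)/.06
        t=np.degrees((R0.inv()*Ro.from_euler('xyz',[180,0,yaw],degrees=True)).as_rotvec())/5
        print(np.r_[d,t].round(2).tolist())
def cradle(bx,by,byaw,off=.0342,z=.013):
    a=np.radians(byaw);g=np.array([bx-off*np.cos(a),by-off*np.sin(a),0])
    W=w(BAY,g);return (W[0],W[1],z,byaw+np.degrees(BAY[2]))
E
python3 - <<'E'
from h import *
rows([cradle(-.101,-.0413,28.6,.065,.10),cradle(-.101,-.0413,28.6,.065,.013)])
E
```

```text
[0.0, 0.08, 1.39, -0.01, 0.0, -1.33]
[0.0, 0.08, 2.84, -0.01, 0.0, -1.33]
```

Request:
carry_out(rows=[[0,0.08,0.7,0,0,-0.7,0.43],[0,0.08,1.4,0,0,-1.33,0.43],[0,0.08,2.0,0,0,-1.33,0.43],[0,0.08,2.5,0,0,-1.33,0.43],[0,0.08,2.75,0,0,-1.33,0.43],[0,0.08,2.84,0,0,-1.33,0.43],[0,0.08,2.84,0,0,-1.33,0.43],[0,0.08,2.84,0,0,-1.33,0.43]])

```text
t: 3.75
eef_pos: [0.472, 0.1247, 0.014]
ee_rot: [-180.0, -0.1, 26.2]
ft_force: [0.4, -0.3, 0.2]
width: 0.0403
```

```bash
python3 - <<'E'
from h import *
s=readout.get_state();print(s['eef_pos'],s['ee_rot'])
cv2.imwrite("pics/w2.png",viewer.capture("wrist")[:,:,::-1])
n=5
rows([cradle(-.101,-.0413,28.6,.045)]+[cradle(-.101+.066*k/5,-.0413+.0363*k/5,28.6) for k in range(0,6)])
E
```

```text
[0.47202003 0.12469276 0.01398845] [-1.79972104e+02 -7.82236128e-02  2.62046417e+01]
[0.33, 0.0, 0.02, -0.01, -0.02, 0.0]
[0.51, 0.0, 0.02, -0.01, -0.02, 0.0]
[0.76, 0.0, 0.02, -0.01, -0.02, 0.0]
[1.01, 0.0, 0.02, -0.01, -0.02, 0.0]
[1.26, -0.0, 0.02, -0.01, -0.02, 0.0]
[1.51, -0.0, 0.02, -0.01, -0.02, 0.0]
[1.76, -0.0, 0.02, -0.01, -0.02, 0.0]
```

View pics/w2.png

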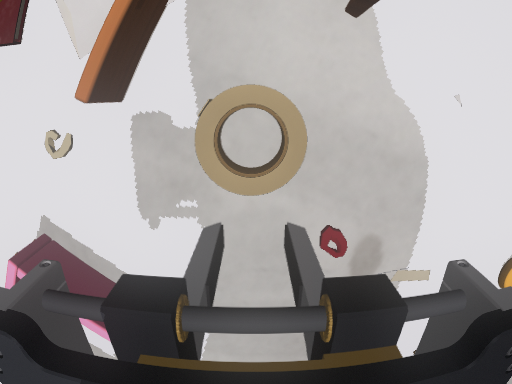

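Request:
carry_out(rows=[[0.15,0,0.02,0,0,0,0.43],[0.3,0,0.02,0,0,0,0.43],[0.4,0,0.02,0,0,0,0.43],[0.5,0,0.02,0,0,0,0.43],[0.6,0,0.02,0,0,0,0.43],[0.7,0,0.02,0,0,0,0.43],[0.8,0,0.02,0,0,0,0.43],[0.9,0,0.02,0,0,0,0.43],[1.0,0,0.02,0,0,0,0.43],[1.1,0,0.02,0,0,0,0.43],[1.2,0,0.02,0,0,0,0.43],[1.3,0,0.02,0,0,0,0.43],[1.4,0,0.02,0,0,0,0.43],[1.5,0,0.02,0,0,0,0.43],[1.6,0,0.02,0,0,0,0.43],[1.7,0,0.02,0,0,0,0.43],[1.75,0,0.02,0,0,0,0.43],[1.75,0,0.02,0,0,0,0.43]])

```text
t: 6.05
eef_pos: [0.5663, 0.1712, 0.0129]
ee_rot: [-180.0, -0.1, 26.2]
ft_force: [0.2, 0.2, -0.5]
width: 0.0402
```

```bash
python3 - <<'E'
from h import *
s=readout.get_state();print(s['eef_pos'],s['ee_rot'])
cv2.imwrite("pics/w3.png",viewer.capture("wrist")[:,:,::-1])
im=viewer.capture("side")[100:220,200:400,::-1]
cv2.imwrite("pics/s3.png",cv2.resize(im,None,fx=4,fy=4,interpolation=cv2.INTER_CUBIC))
E
```

```text
[0.56629812 0.17120185 0.01286716] [-1.79968363e+02 -8.22554828e-02  2.62128268e+01]
```

View pics/w3.png

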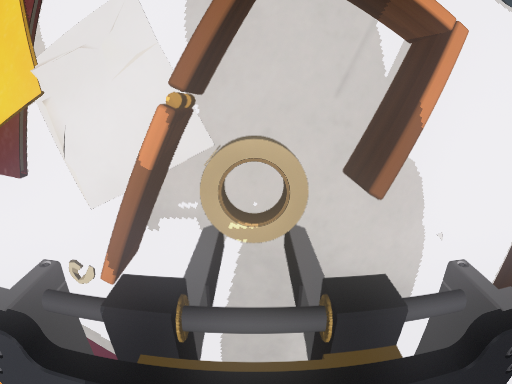

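View pics/s3.png

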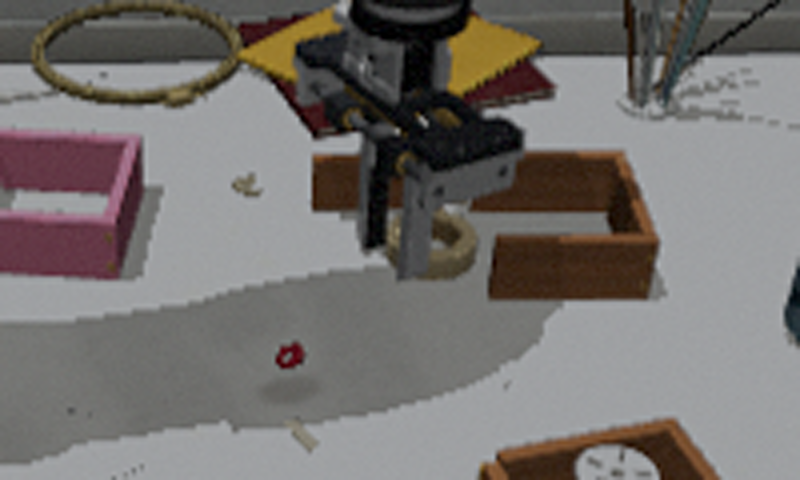

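```bash
python3 - <<'E'
from h import *
pos=np.array([0.56629812,0.17120185,0.01286716]);rpy=[-179.968,-.08,26.21]
X=wr((254.5,189),.019,pos,rpy);print(X)
def inb(X):
    d=X[:2]-np.array(BAY[:2]);a=BAY[2];return d@[np.cos(a),np.sin(a)],d@[-np.sin(a),np.cos(a)]
print(inb(X))
for uv,b in (((171,84),(0,.05,.05)),((200,93),(0,.05,0)),((345,172),(0,-.05,.05)),((383,199),(0,-.06,0)),((452,24),(.1,-.05,.05))): print(b,np.round(inb(wr(uv,b[2],pos,rpy)),4))
rows([cradle(-.035+.088*k/8,-.005+.005*k/8,max(0,28.6-28.6*k/4)) for k in range(0,9)])
E
```

```text
[0.59894291 0.18778005 0.019     ]
(np.float64(-0.03352999577064443), np.float64(-0.003731083086555438))
(0, 0.05, 0.05) [-0.0003  0.0573]
(0, 0.05, 0) [-0.0006  0.0521]
(0, -0.05, 0.05) [ 0.0023 -0.0329]
(0, -0.06, 0) [-0.002  -0.0881]
(0.1, -0.05, 0.05) [ 0.102  -0.0464]
[0.01, -0.0, -0.0, -0.01, -0.01, 0.0]
[0.18, 0.0, -0.0, -0.01, -0.01, 1.43]
[0.36, 0.01, -0.0, -0.01, -0.01, 2.86]
[0.55, 0.02, -0.0, -0.01, -0.01, 4.29]
[0.75, 0.04, -0.0, -0.01, -0.01, 5.72]
[0.91, 0.12, -0.0, -0.01, -0.01, 5.72]
[1.08, 0.2, -0.0, -0.01, -0.01, 5.72]
[1.24, 0.27, -0.0, -0.01, -0.01, 5.72]
[1.41, 0.35, -0.0, -0.01, -0.01, 5.72]
```

Request:
carry_out(rows=[[0.09,0,0,0,0,0.7,0.43],[0.18,0,0,0,0,1.4,0.43],[0.27,0,0,0,0,2.1,0.43],[0.36,0.01,0,0,0,2.85,0.43],[0.45,0.01,0,0,0,3.55,0.43],[0.55,0.02,0,0,0,4.3,0.43],[0.65,0.03,0,0,0,5.0,0.43],[0.75,0.04,0,0,0,5.7,0.43],[0.83,0.08,0,0,0,5.7,0.43],[0.91,0.12,0,0,0,5.7,0.43],[1.0,0.16,0,0,0,5.7,0.43],[1.08,0.2,0,0,0,5.7,0.43],[1.16,0.24,0,0,0,5.7,0.43],[1.24,0.27,0,0,0,5.7,0.43],[1.32,0.31,0,0,0,5.7,0.43],[1.39,0.34,0,0,0,5.7,0.43],[1.39,0.34,0,0,0,5.7,0.43],[1.39,0.34,0,0,0,5.7,0.43]])

```text
t: 8.4
eef_pos: [0.6498, 0.1896, 0.0129]
ee_rot: [-179.9, -0.0, -2.3]
ft_force: [-0.6, -0.0, 0.1]
width: 0.0404
```

```bash
cat >> h.py <<'E'
def inb(X):
    d=X[:2]-np.array(BAY[:2]);a=BAY[2];return d@[np.cos(a),np.sin(a)],d@[-np.sin(a),np.cos(a)]
E
python3 - <<'E'
from h import *
s=readout.get_state();print(s['eef_pos'],s['ee_rot'],s['ft_force'])
cv2.imwrite("pics/w4.png",viewer.capture("wrist")[:,:,::-1])
rows([cradle(-.05,0,0),cradle(-.05,0,0,.0342,.12)])
E
```

```text
[0.6497901  0.1895778  0.01293634] [-1.79942043e+02 -4.52165632e-02 -2.28653112e+00] [-0.57007507 -0.03482893  0.05086183]
[-1.69, -0.0, -0.0, -0.01, -0.01, 0.02]
[-1.69, -0.0, -1.79, -0.01, -0.01, 0.02]
```

View pics/w4.png

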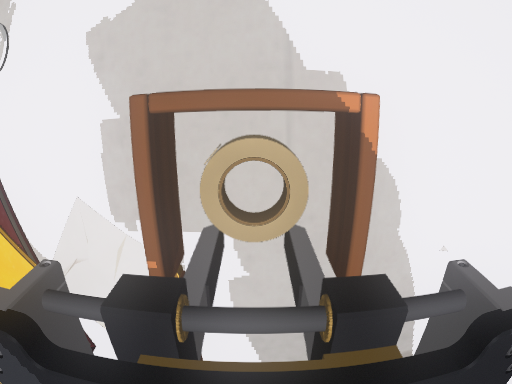

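```bash
cat >> h.py <<'E'
def gp(q,gap=0,z=.026,r=.085):
    n=np.array([-np.cos(q),np.sin(q)]);d=np.array([-np.sin(q),-np.cos(q)])
    b=np.array([-.006,.055])+r*d+n*(.005+.008*abs(np.cos(q))+.0125*abs(np.sin(q))+gap)
    W=w(BAY,(b[0],b[1],0));return (W[0],W[1],z,np.degrees(BAY[2]))
E
python3 - <<'E'
from h import *
rows([cradle(.02,0,0),cradle(-.01,0,0,z=.14),gp(1.5,.03,.14),gp(1.5,.03)])
print(readout.get_state()['joint_positions'])
E
```

```text
[-0.52, 0.0, -0.0, -0.01, -0.01, 0.02]
[-1.02, -0.0, -2.12, -0.01, -0.01, 0.02]
[-1.85, -1.62, -2.12, -0.01, -0.01, 0.02]
[-1.85, -1.62, -0.22, -0.01, -0.01, 0.02]
[ -14.19373539   37.22220651  -10.38274862   98.95797355    8.89003985
   44.55493349 -121.13400473]
```

Request:
carry_out(rows=[[-0.15,0,0,0,0,0,0.43],[-0.5,0,0,0,0,0,0.43],[-0.9,0,-0.4,0,0,0,0.43],[-1.0,0,-1.2,0,0,0,0.2],[-1.0,0,-2.1,0,0,0,0],[-1.4,-0.8,-2.1,0,0,0,0],[-1.85,-1.62,-2.1,0,0,0,0],[-1.85,-1.62,-2.1,0,0,0,0],[-1.85,-1.62,-2.1,0,0,0,0]])

```text
t: 9.57
eef_pos: [0.5422, 0.2906, 0.1389]
ee_rot: [-180.0, -0.0, -2.3]
ft_force: [0.4, -1.0, 0.1]
width: 0.0005
```

```bash
python3 - <<'E'
from h import *
s=readout.get_state();print(s['eef_pos'],s['ee_rot'],s['ft_force'],s['width'])
cv2.imwrite("pics/w5.png",viewer.capture("wrist")[:,:,::-1])
im=viewer.capture("side")[80:220,200:400,::-1]
cv2.imwrite("pics/s5.png",cv2.resize(im,None,fx=4,fy=4,interpolation=cv2.INTER_CUBIC))
E
```

```text
[0.54222457 0.29062079 0.13888889] [-1.79974364e+02 -4.55248686e-02 -2.25237234e+00] [ 0.35532078 -1.04484143  0.07971059] 0.0004923241191004361
```

View pics/w5.png

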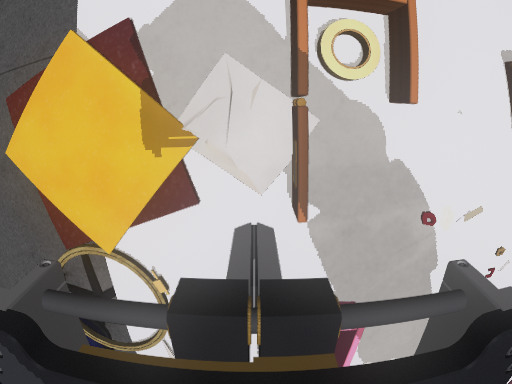

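View pics/s5.png

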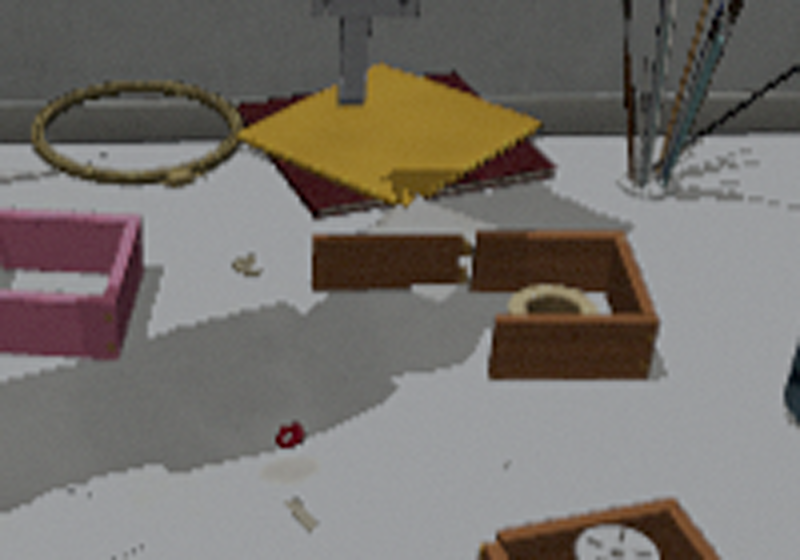

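```bash
python3 - <<'E'
from h import *
pos=np.array([0.54222457,0.29062079,0.13888889]);rpy=[-179.974,-.0455,-2.252]
print(inb(wr((349,49),.019,pos,rpy)), inb(wr((301,219),.049,pos,rpy)))
rows([gp(1.5,.03)]+[gp(q) for q in np.arange(1.5,-.02,-.1)])
E
```

```text
(np.float64(0.04941428021604757), np.float64(0.003555785751976717)) (np.float64(-0.11605819951990515), np.float64(0.05235053150221828))
[-0.01, -0.02, 1.88, -0.0, -0.01, 0.01]
[0.03, 0.48, 1.88, -0.0, -0.01, 0.01]
[0.01, 0.61, 1.88, -0.0, -0.01, 0.01]
[0.01, 0.75, 1.88, -0.0, -0.01, 0.01]
[0.02, 0.89, 1.88, -0.0, -0.01, 0.01]
[0.05, 1.03, 1.88, -0.0, -0.01, 0.01]
[0.09, 1.17, 1.88, -0.0, -0.01, 0.01]
[0.15, 1.3, 1.88, -0.0, -0.01, 0.01]
[0.22, 1.43, 1.88, -0.0, -0.01, 0.01]
[0.3, 1.56, 1.88, -0.0, -0.01, 0.01]
[0.4, 1.67, 1.88, -0.0, -0.01, 0.01]
[0.52, 1.78, 1.88, -0.0, -0.01, 0.01]
[0.64, 1.87, 1.88, -0.0, -0.01, 0.01]
[0.78, 1.95, 1.88, -0.0, -0.01, 0.01]
[0.93, 2.02, 1.88, -0.0, -0.01, 0.01]
[1.08, 2.07, 1.88, -0.0, -0.01, 0.01]
[1.24, 2.1, 1.88, -0.0, -0.01, 0.01]
```

Request:
carry_out(rows=[[0,0,0.9,0,0,0,0],[0,0,1.7,0,0,0,0],[0,0,1.88,0,0,0,0],[0,0.2,1.88,0,0,0,0],[0,0.4,1.88,0,0,0,0],[0,0.6,1.88,0,0,0,0],[0,0.75,1.88,0,0,0,0],[0.02,0.89,1.88,0,0,0,0],[0.05,1.03,1.88,0,0,0,0],[0.09,1.17,1.88,0,0,0,0],[0.15,1.3,1.88,0,0,0,0],[0.22,1.43,1.88,0,0,0,0],[0.3,1.56,1.88,0,0,0,0],[0.4,1.67,1.88,0,0,0,0],[0.52,1.78,1.88,0,0,0,0],[0.64,1.87,1.88,0,0,0,0],[0.78,1.95,1.88,0,0,0,0],[0.93,2.02,1.88,0,0,0,0],[0.93,2.02,1.88,0,0,0,0]])

```text
t: 12.05
eef_pos: [0.5945, 0.1657, 0.026]
ee_rot: [-180.0, -0.1, -2.4]
ft_force: [-0.0, 1.2, -0.2]
width: 0.0004
```

```bash
python3 - <<'E'
from h import *
s=readout.get_state();print(s['eef_pos'],s['ee_rot'],s['ft_force'],s['width'])
cv2.imwrite("pics/w6.png",viewer.capture("wrist")[:,:,::-1])
rows([gp(.1),gp(0),gp(0,-.002)])
E
```

```text
[0.59451789 0.16572913 0.02598198] [-1.79986305e+02 -6.20844941e-02 -2.42623196e+00] [-0.00409843  1.16473297 -0.17645554] 0.0004016966611497815
[0.15, 0.04, -0.0, -0.0, -0.01, 0.0]
[0.31, 0.07, -0.0, -0.0, -0.01, 0.0]
[0.34, 0.07, -0.0, -0.0, -0.01, 0.0]
```

View pics/w6.png

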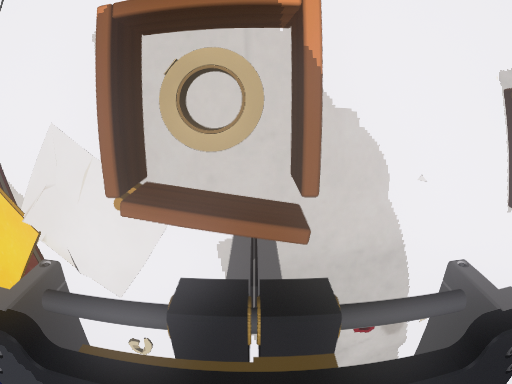

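Gate nearly shut and the tape centred; finish the push gently.

Request:
carry_out(rows=[[0.08,0.02,0,0,0,0,0],[0.15,0.04,0,0,0,0,0],[0.22,0.06,0,0,0,0,0],[0.28,0.07,0,0,0,0,0],[0.32,0.07,0,0,0,0,0],[0.34,0.07,0,0,0,0,0],[0.35,0.07,0,0,0,0,0],[0.35,0.07,0,0,0,0,0],[0.35,0.07,0,0,0,0,0]])

```text
t: 13.22
eef_pos: [0.6108, 0.1611, 0.0255]
ee_rot: [179.9, 0.4, -2.3]
ft_force: [-24.8, -1.2, 18.9]
width: 0.0005
```

Request:
carry_out(rows=[[-0.05,0,0,0,0,0,0],[-0.3,0,0,0,0,0,0],[-1.0,0,0,0,0,0,0],[-1.3,0,-0.8,0,0,0,0],[-1.3,0,-1.7,0,0,0,0],[-1.3,0,-2.2,0,0,0,0],[-1.3,0,-2.2,0,0,0,0],[-1.3,0,-2.2,0,0,0,0]])

```text
t: 14.22
eef_pos: [0.5331, 0.1642, 0.1574]
ee_rot: [179.9, 0.4, -2.3]
ft_force: [-0.1, 0.8, -0.6]
width: 0.0006
```

```bash
python3 - <<'E'
from h import *
s=readout.get_state();print(s['eef_pos'],s['ee_rot'],s['ft_force'],s['width'])
np.save("st.npy",np.r_[s['eef_pos'],s['ee_rot']])
cv2.imwrite("pics/w7.png",cv2.resize(viewer.capture("wrist")[0:240,100:420,::-1],None,fx=2.4,fy=2.4,interpolation=cv2.INTER_CUBIC))
cv2.imwrite("pics/s7.png",viewer.capture("side")[:,:,::-1])
E
```

```text
[0.53310522 0.16423838 0.15738024] [179.89183329   0.37744499  -2.33882018] [-0.13967946  0.79055973 -0.62359032] 0.0005536829936320641
```

View pics/w7.png

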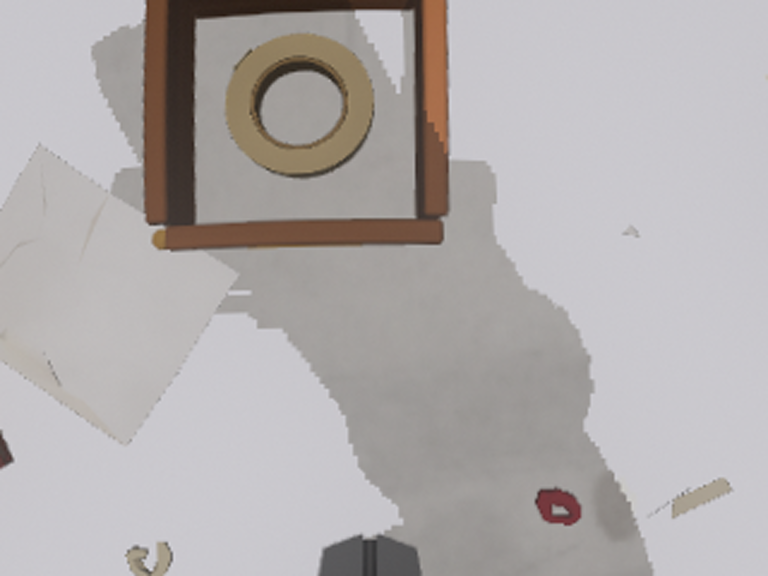

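View pics/s7.png

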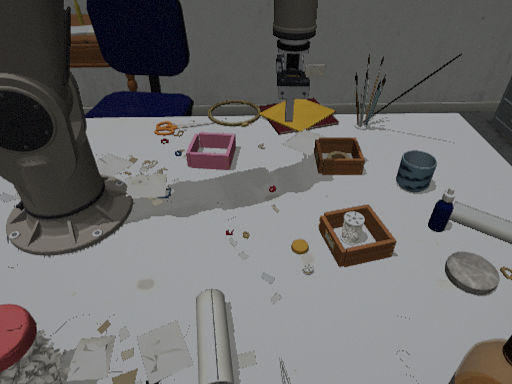

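```bash
python3 - <<'E'
from h import *
v=np.load("st.npy");g=lambda x,y:((x+.5)/2.4-.5+100,(y+.5)/2.4-.5)
I=lambda x,y,z:np.round(inb(wr(g(x,y),z,v[:3],v[3:])),4)
print("tape",I(301,104,.019));a=I(170,248,.049);b=I(440,242,.049);print(a,b,"q",np.arctan2(a[0]-b[0],a[1]-b[1]))
a=I(167,222,.05);b=I(425,216,.05);print("wall fronts",a,b)
E
```

```text
tape [ 0.0495 -0.0004]
[-0.0116  0.049 ] [-0.0111 -0.0565] q -0.00473930100946651
wall fronts [-0.0012  0.0497] [-0.0011 -0.0506]
```

The gate reads about 0 rad and the tape is at (49.5, −0.4) mm, so I'm handing in.

```bash
python3 -c "
from bench import job
print(job.job_done())"
```

```text
the job is handed in; nothing more can be done
None
```

The roll of linen tape is in the empty bay and the gate is shut behind it. The job was handed in at about 14 s of the 54 s allowed, and no verdict was reported.

**What I did:** I pushed the tape flat along the bench with two part-open fingertips cradling it, first across in front of the bay and then straight in. I then backed out, closed the fingers, went round to the gate's outer face and swung it against its stop. That took about 25 N sideways and 19 N vertically at the wrist (31 N together).

**Last checks:**
- **Tape:** the wrist picture put its middle 49.5 mm past the mouth and 0.4 mm off the middle line, inside the 28–75 mm and ±25 mm limits. It looked flat.
- **Gate:** it measured about −0.005 rad, where under 0.06 counts as shut.
- **Beeswax and bobbin:** they looked unmoved in the side view, though I did not measure them again at the end.
- **Robot:** it ended raised well clear of everything.

No check failed. The two fixed cameras and the wrist camera disagreed by a few millimetres on where the tape started, and by up to 18 mm on the gate's free end before the push. The gate gap is probably because I read that corner poorly in the wrist picture; a later wrist view put it about 6 mm off. I used an averaged tape position and the fixed-camera gate angle, and both pushes went as planned.

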